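# Fit the keeper rod of a test-cassette magazine

## Task

Take the longer of the two rods out of the stand by its black grip and thread it straight down through the upper and then the lower bushing on the front of the cassette magazine. Finish while still holding it there, for a colleague to clip it from below: its tip sticks out a little under the lower bushing, and its grip stays clear above the upper bushing, not resting on it. Hold the rod gently and never force it against the magazine, and leave the shorter rod and the other things on the table where they are.

Things in the scene. Friction and masses are not known exactly. Their poses are not given: they have to be found in the camera images.
- rod_grip (a point): Centre of the black ribbed round grip (18 mm diameter, 45 mm tall) on top of the long keeper rod, which stands upright in either of the stand's two holes. z points up along the rod: the grip's underside is 22.5 mm below this point, the rod's tip 142.5 mm below. In the stand this point starts 152.5 mm above the table.
- rod_tip (a point): The tip (lower end) of the long rod, on its axis.
- rod_neck (a point): The underside of the long rod's grip, on its axis, 120 mm above its tip.
- rod: The long rod, loose, about 80 g; origin at its tip, z along it to the grip. Steel shank 10 mm in diameter, 120 mm long, chamfered tip. It is a thin-walled tube: a squeeze of 5 to 20 N is right; above 40 N at a finger it is dented.
- short_rod_grip (a point): Centre of the grip of the shorter spare rod in the other hole of the stand: same grip and thickness, shank only 75 mm long, so it stands 45 mm lower (this point 107.5 mm above the table). Not to be moved.
- stand: Fixed grey block, 60 (x) x 140 (y) x 50 mm high, origin at the centre of its underside. Two upright holes 11.5 mm wide and 40 mm deep (floor 10 mm above the table) at y = +40 and -40 mm.
- magazine: Fixed grey magazine of white test cassettes, 54 x 100 mm, 125 mm high, origin under its middle. Its front looks along its own +x (away from the robot at yaw 0) and bears two aluminium bushing blocks, 34 x 34 x 16 mm, one above the other, on one vertical axis 46 mm from the origin along +x. They crack if pushed with over 20 N. Nothing on it is higher than the upper bushing.
- upper (a point): Centre of the upper bushing's top mouth, level with its top face, 125 mm above the table; the block reaches down to 109 mm. Upright through hole of 14 mm with 3 mm chamfers.
- lower (a point): Centre of the lower bushing's bottom mouth, level with its underside, 40 mm above the table; the block reaches up to 56 mm. Same hole, on the same axis; below it there is only the table.
- cassette_a: White test cassette, 70 x 20 x 5 mm, flat on the table. Bystander.
- cassette_b: Another such cassette. Bystander.
- cup: White specimen cup, 56 mm wide and 55 mm tall, origin under its centre. Bystander.
- tape: Roll of tape, 84 mm wide, 22 mm tall, flat, origin under its centre. Bystander.
- bottle: White bottle, 56 mm wide, 140 mm tall, origin under its centre. Bystander.
Mind the look-alikes: they are no part of the job. What is shaped like the stand but blue or orange is not meant.

How it is judged (in metres and radians):
On the way, in this order (a step that is already met when the one before it is completed fails the run):
1. the long rod is held and its tip is above the stand (z of rod_tip in the frame of stand above 0.055 m and contact force between the fingers and rod above 0.5 N), for 0.05 s.
2. the rod's tip has entered the upper bushing from above (horizontal distance between rod_tip and upper below 0.0045 m and z of rod_tip in the frame of upper between -0.05 and -0.003 m and contact force between the fingers and rod above 0.5 N), for 0.05 s.
3. the rod's tip has entered the lower bushing from above (horizontal distance between rod_tip and lower below 0.0045 m and z of rod_tip in the frame of lower below 0.012 m and horizontal distance between rod_neck and upper below 0.0045 m), for 0.05 s.
At the end, for the whole second after the job is handed in: The rod spans both bushings (its axis within 6 mm of theirs at tip and neck, within 0.08 rad of upright), its tip at least 2 mm below the lower bushing and off the table, the underside of its grip at least 2 mm above the upper bushing, still (under 20 mm/s) and held by the fingers (z of rod_tip in the frame of lower below -0.002 m and horizontal distance between rod_tip and lower below 0.006 m and z of rod_neck in the frame of upper above 0.002 m and horizontal distance between rod_neck and upper below 0.006 m and angle between the z axis of rod and the z axis of magazine, either way round below 0.08 rad and contact force between the fingers and rod above 0.5 N and height (world z) of rod_tip above 0.001 m and linear speed of rod below 0.02 m/s); the arm keeps its last pose, push and grip.
It fails at once if the rod is squeezed too hard (over 40 N at a finger, 80 N over both) (contact force between the fingers and rod above 80 N).
It fails at once if the magazine is pushed with more than 20 N (contact force between magazine and anything else above 20 N).
It fails at once if the shorter rod is moved by more than 20 mm (distance of short_rod_grip from where it was at the start of the episode above 0.02 m).
It fails at once if a bystander (cassette, cup, tape, bottle) is moved by more than 20 mm (distance of any of cassette_a, cassette_b, cup, tape, bottle from where it was at the start of the episode above 0.02 m).
It also fails if it takes over 51 s, if anything falls off the work surface, if the arm or the gripper's body presses on something with over 40 N, if the wrist force passes 120 N, or if a joint passes its speed limit or range.

## Robot

A 6-joint arm with a two-finger parallel gripper is mounted at the origin on the work surface. World frame = base frame: x ahead of the robot, y to its left, z up, the work surface at z = 0. Lengths are in mm, angles in degrees, forces in N, time in s.
With the tool pointing down it reaches from about 350 to 850 mm from the base axis. Payload 8.1 kg.
Tool frame: the origin (TCP) lies at the very end of the fingers, on their centre line; the grasp point (between the pads) lies 19 mm behind it; z points along the fingers, y is the direction in which the jaws open and shut (so a half turn about z gives the same grasp; the last joint's range is limited). The gripper opens to 85 mm and grips with 20 to 120 N. Pads are 22 mm wide; open, the fingers measure 114 mm over their backs; the gripper's body (76 mm by 85 mm) begins 54 mm behind the grasp point. The pads swing forward as they close: fully open they stand 13 mm farther back than shut.
Start: joints at [-4.893, 7.471, 85.268, -0, 87.261, -4.893], TCP at [600.004, 0.022, 207.992] pointing down, gripper open.
Joint ranges: [-169.43, 169.43], [-51.17, 129.36], [1.28, 143.12], [-76.62, 256.62], [0, 156.53], [-152.29, 152.29]. Speed limits (degrees/s): [136.94, 136.94, 159.86, 180, 180, 180].

## Interface

Orientations are given as [roll, pitch, yaw] about the fixed x, y, z axes, in that order (R = Rz(yaw) Ry(pitch) Rx(roll)).
In Python, from bench import sensors, viewer, job gives the robot as it stands.
- The arm moves only by the shell command python3 -m pendant 'ROWS' [FORCE]. ROWS is JSON, one flat list of numbers, 5 for each row, row after row: the shift along the world's x, y, z in mm, then the turn about the world's z in rad, then the finger opening in mm, from 0 to 85.4. In form: [x, y, z, twist, hand, x, y, z, twist, hand, ...]. A call has 1 to 12 rows; each row shifts and turns the pose as measured when the row begins; what a row does not reach is not made up. A row lasts 1/12 s, in which the tool goes at most 41.7 mm and 7.16 degrees, less where a joint would pass 70% of its speed; a pose out of reach is approached as far as the arm can. A call with a gripper value outside its range is refused whole. The fingers move at their own pace and stop on an object; FORCE is the grip in N (left out, the last holds). Time passes only in rows, so rows that do not move let the fingers close. It gives the time, the measured TCP pose, the force and the opening at its end, in the units of the state.
- sensors.sense(): the state, without advancing time (a new reading comes with each control period).
- viewer.snapshot(name): name is "scene" or "side" or "wrist"; returns a dict with "frame" (420x560x3 uint8, blue, green, red), "z_map" (420x560 float32, mm along the optical axis (not along the pixel's ray), 0 where there is no reading), "fx", "fy", "cx", "cy" (pixels), "k1" (the pictures are not rectified: a ray, as slopes to the right and down, at radius r is drawn at 1 + k1 r^2 times it, then the intrinsics apply), "view" (4x4, takes a point from world to camera coordinates). Camera axes: x right, y down, z forward; pixel columns grow to the right and rows downward; lengths in mm; the calibration is good to about 2 mm. A picture is of the moment at which its call begins.
- job.hand_in(): hands the job in, once; it reports no verdict.
The state is a dict: "time": time; "joint_pos": joint angles; "qd": joint speeds; "joint_efforts": joint torques, N m; "tool_pos": TCP position; "tcp_rot": TCP orientation; "ft_force": force on the tool from outside, world axes, zero at the start; "wrist_torque": the same for the moment, N m; "finger_gap": finger opening in mm.
Only numpy, scipy, OpenCV 4.12 (cv2) and the standard library are available. Lean on these libraries where they do the work, as an engineer would, in place of code of your own. Each camera call takes 0.05 s, during which the arm holds its last target.

## Working session

There is one attempt and no reset: what is moved stays moved. The work goes in short steps, Python scripts to look and compute and a shell command to move; the robot and the scene stay as the last step left them, time stands still between calls to the robot, and variables do not carry over. Pictures are saved under pics/ and viewed, and the job is handed in when it is done.

```bash
ls; mkdir -p pics
python3 - <<'E'
from bench import sensors, viewer
import cv2
print(sensors.sense())
for n in ["scene","side","wrist"]:
    s=viewer.snapshot(n); cv2.imwrite(f"pics/{n}0.png",s["frame"])
    print(n,s["fx"],s["fy"],s["cx"],s["cy"],s["k1"],s["view"])
E
```

```text
pics
{'time': 0.0, 'joint_pos': array([-4.89282719e+00,  7.51468756e+00,  8.53282562e+01,  1.10948251e-03,
        8.72638402e+01, -4.89319530e+00]), 'qd': array([ 0.053726  , -0.0246057 ,  0.01013567, -0.01571141, -0.00838433,
       -0.06926854]), 'joint_efforts': array([-1.90700346e-03, -5.69404185e+01, -5.00557995e+01, -2.19391650e-04,
        1.44415747e-02,  7.24149572e-05]), 'tool_pos': array([5.99402701e+02, 8.34411171e-02, 2.06958686e+02]), 'tcp_rot': array([-1.79893700e+02, -1.02125955e-02,  9.00003046e+01]), 'ft_force': array([-0.33950577, -0.3351779 ,  0.05870929]), 'wrist_torque': array([0.03517458, 0.00415542, 0.02600339]), 'finger_gap': 85.51005893311714}
scene 415.99292104497465 415.99292104497465 281.6912806575898 214.08635809870768 -0.10661532394029424 [[-2.41417845e-01  9.70277415e-01  1.67081608e-02  2.18534859e+02]
 [ 8.02754609e-01  2.09350774e-01 -5.58352301e-01 -3.65173934e+02]
 [-5.45254493e-01 -1.21383656e-01 -8.29435679e-01  1.33988625e+03]
 [ 0.00000000e+00  0.00000000e+00  0.00000000e+00  1.00000000e+00]]
side 460.48801022330554 460.48801022330554 277.30156672222984 210.61080151571733 -0.14027486933036096 [[-9.24696533e-01 -3.80563160e-01  1.03924286e-02  5.13333705e+02]
 [-2.61843538e-01  6.15940313e-01 -7.43004369e-01  2.73040605e+02]
 [ 2.76358975e-01 -6.89774754e-01 -6.69205877e-01  7.70296359e+02]
 [ 0.00000000e+00  0.00000000e+00  0.00000000e+00  1.00000000e+00]]
wrist 366.86239561921116 366.86239561921116 278.3140464511157 208.36243398712372 -0.03020490676383573 [[ 9.99994957e-01  3.47393894e-04 -3.15686385e-03 -5.98820687e+02]
 [ 1.26928723e-03 -9.54879293e-01  2.96991457e-01 -3.90062682e+01]
 [-2.91125090e-03 -2.96993966e-01 -9.54874918e-01  3.81162195e+02]
 [ 0.00000000e+00  0.00000000e+00  0.00000000e+00  1.00000000e+00]]
```

View pics/scene0.png

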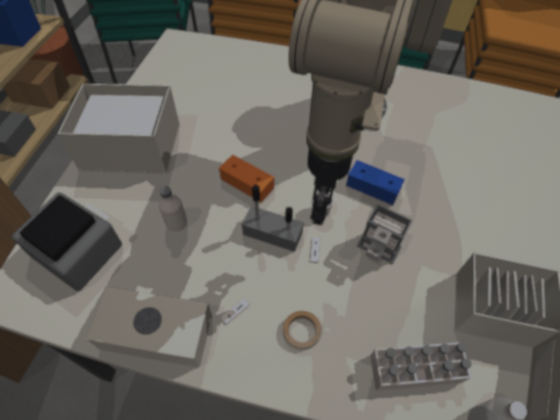

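View pics/side0.png

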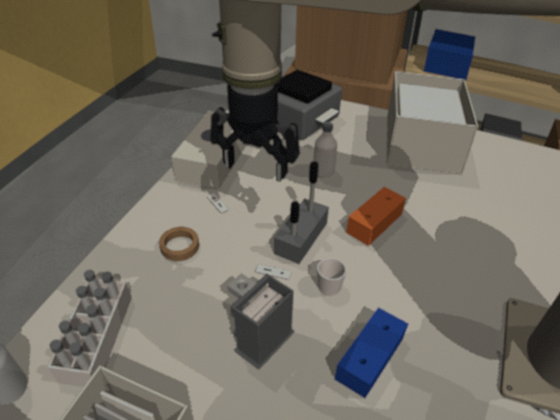

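View pics/wrist0.png

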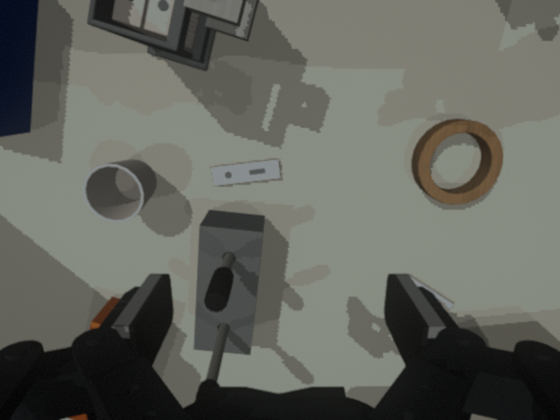

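The long rod stands at the far (−y) end of the stand, with its grip at about (313,172) in side and (256,193) in scene. The short grip is at (295,212) and (289,214). The magazine is at about (384,232) in scene, with its bushings on the +x side. Next I'll measure by casting rays.

```bash
cat > h.py <<'E'
import numpy as np, cv2
from bench import sensors, viewer
def ray(s,uv):
    K=np.array([[s["fx"],0,s["cx"]],[0,s["fy"],s["cy"]],[0,0,1.]])
    p=cv2.undistortPoints(np.array(uv,float).reshape(-1,1,2),K,np.array([s["k1"],0,0,0.])).reshape(-1,2)
    V=np.array(s["view"]);R=V[:3,:3];t=V[:3,3]
    d=np.c_[p,np.ones(len(p))]@R
    return -R.T@t,d,p
def onplane(s,uv,z):
    c,d,_=ray(s,uv); return c+d*((z-c[2])/d[:,2])[:,None]
def cloud(s):
    h,w=s["z_map"].shape
    u,v=np.meshgrid(np.arange(w),np.arange(h))
    c,d,_=ray(s,np.c_[u.ravel(),v.ravel()])
    P=c+d*s["z_map"].reshape(-1,1); P[s["z_map"].ravel()==0]=np.nan
    return P.reshape(h,w,3)
def proj(s,P):
    V=np.array(s["view"]);q=np.atleast_2d(P)@V[:3,:3].T+V[:3,3];p=q[:,:2]/q[:,2:]
    r=(p**2).sum(1,keepdims=True);p=p*(1+s["k1"]*r)
    return p*[s["fx"],s["fy"]]+[s["cx"],s["cy"]]
def tri(a,ua,b,ub):
    A=np.zeros((3,3));r=np.zeros(3);ds=[]
    for s,u in((a,ua),(b,ub)):
        c,d,_=ray(s,[u]);d=d[0]/np.linalg.norm(d[0]);M=np.eye(3)-np.outer(d,d);A+=M;r+=M@c;ds.append((M,c))
    x=np.linalg.solve(A,r);return x,[np.linalg.norm(M@(x-c)) for M,c in ds]
def crop(s,x0,y0,x1,y1,name,k=5):
    cv2.imwrite(name,cv2.resize(s["frame"][y0:y1,x0:x1],None,fx=k,fy=k,interpolation=cv2.INTER_CUBIC))
E
python3 - <<'E'
from h import *
S={n:viewer.snapshot(n) for n in("scene","side")}
crop(S["scene"],235,175,415,275,"pics/sc1.png",4)
crop(S["side"],220,150,350,250,"pics/sd1.png",5)
crop(S["side"],215,260,345,370,"pics/sd2.png",5)
for n,boxes in {"scene":[(250,183,262,204),(282,203,297,224)],"side":[(305,158,322,185),(286,198,302,226)]}.items():
    s=S[n];P=cloud(s)
    for b in boxes:
        f=s["frame"][b[1]:b[3],b[0]:b[2]].max(2); m=f<45
        ys,xs=np.nonzero(m); 
        q=P[b[1]:b[3],b[0]:b[2]][m]
        print(n,b,m.sum(),xs.min()+b[0],xs.max()+b[0],ys.min()+b[1],ys.max()+b[1],xs.mean()+b[0],ys.mean()+b[1],np.nanmedian(q,0))
for n,s in S.items():
    P=cloud(s)
    m=(abs(P[...,2]-50)<2.5)
    for c in range(1):
        k,l,st,ce=cv2.connectedComponentsWithStats(m.astype(np.uint8))
        for i in range(1,k):
            if st[i,4]>60: print(n,"z50",st[i],np.round(ce[i]),np.round(np.nanmean(P[l==i],0),1))
    m=(abs(P[...,2]-125)<4)
    k,l,st,ce=cv2.connectedComponentsWithStats(m.astype(np.uint8))
    for i in range(1,k):
        if st[i,4]>30: print(n,"z125",st[i],np.round(ce[i]),np.round(np.nanmean(P[l==i],0),1))
E
```

```text
scene (250, 183, 262, 204) 87 252 259 186 201 255.3793103448276 193.16091954022988 [ 550.2400076  -151.82100622  163.67846658]
scene (282, 203, 297, 224) 72 286 291 208 222 288.4166666666667 215.25 [559.59122515 -72.56717039 119.96742188]
side (305, 158, 322, 185) 147 310 317 162 182 313.265306122449 171.62585034013605 [ 540.17077793 -147.11548564  159.967813  ]
side (286, 198, 302, 226) 153 290 298 202 222 294.3137254901961 212.44444444444446 [548.82590332 -67.67533011 113.24565452]
scene z50 [218 155  56  38 749] [246. 172.] [ 410.1 -223.3   50.4]
scene z50 [348 160  56  35 759] [376. 177.] [336.6 116.6  50.5]
scene z50 [ 84 204  26  16 110] [ 97. 212.] [ 626.2 -549.5   50.4]
scene z50 [241 206  63  37 966] [272. 224.] [ 550.6 -113.8   50.3]
scene z50 [375 348  12  20  62] [378. 355.] [804.3 177.8  50.2]
scene z50 [443 372  28   8  66] [459. 377.] [812.5 347.   50.7]
scene z50 [381 382  31   4  66] [395. 383.] [852.8 219.7  50.4]
scene z125 [ 66  90  36  43 119] [ 80. 107.] [ 353.2 -722.9  125.2]
scene z125 [103  90  64   5 134] [133.  92.] [ 262.  -602.2  125. ]
scene z125 [  72  
[... 686 characters left out ...]
  93 421] [ 92. 340.] [771.1 294.5  49.6]
side z50 [ 69 298  12  25  66] [ 74. 310.] [838.8 260.5  49.5]
side z50 [ 337  308   72   77 2457] [373. 345.] [335.1 119.8  50.1]
side z50 [535 343  25  31  72] [545. 359.] [49.3 44.2 50.4]
side z125 [296  17 102  17 222] [346.  25.] [  732.2 -1089.1   124.9]
side z125 [278  69  54  28 850] [303.  83.] [ 714.6 -573.6  125.2]
side z125 [ 397   79   71   45 2216] [431. 102.] [ 362.7 -617.9  125. ]
side z125 [394  91  81  46 261] [429. 127.] [ 349.  -481.7  125.4]
side z125 [290 206  10   5  32] [295. 208.] [548.6 -68.5 125. ]
side z125 [227 273  67  55 888] [253. 294.] [536.7 149.4 124.3]
side z125 [551 300   9  32  79] [555. 317.] [ 65.5  14.2 124.9]
```

View pics/sc1.png

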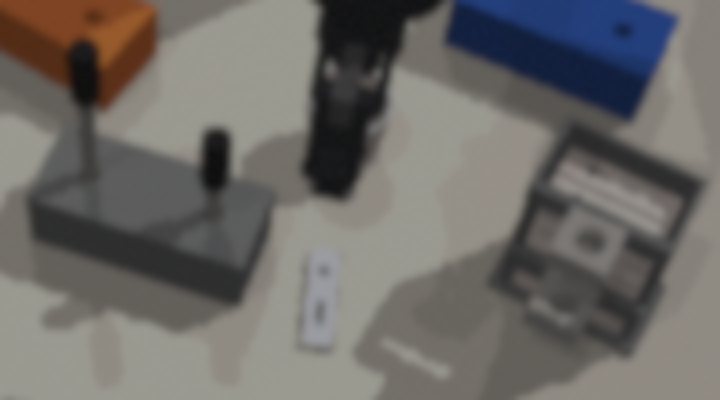

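View pics/sd1.png

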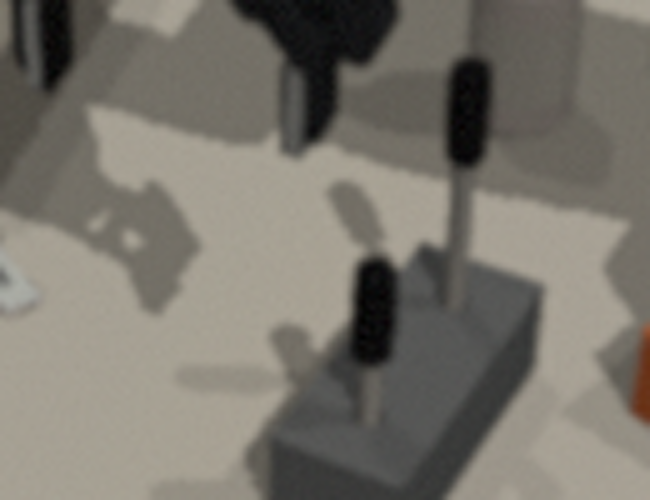

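View pics/sd2.png

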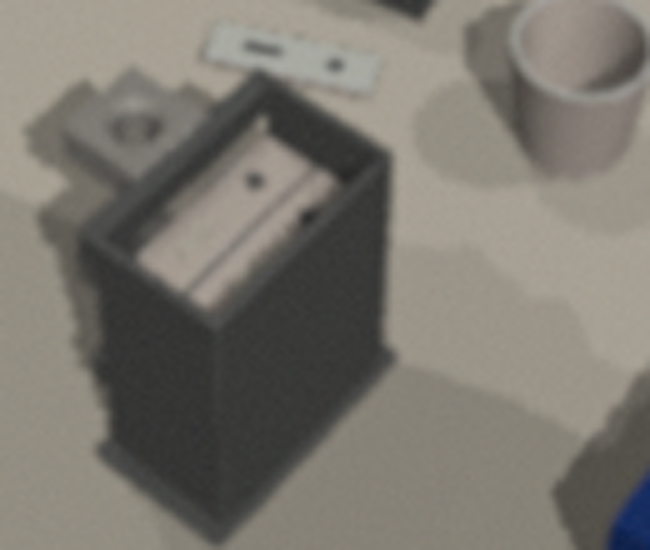

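Run:
```python
from h import *
a=viewer.snapshot("scene");b=viewer.snapshot("side")
print("long",tri(a,(255.4,193.2),b,(313.3,171.6)), onplane(a,[(255.4,193.2)],152.5),onplane(b,[(313.3,171.6)],152.5))
print("short",tri(a,(288.4,215.2),b,(294.3,212.4)), onplane(a,[(288.4,215.2)],107.5),onplane(b,[(294.3,212.4)],107.5))
print("upper",tri(a,(382.4,234.4),b,(241.5,285)),onplane(a,[(382.4,234.4)],125),onplane(b,[(241.5,285)],125))
w=viewer.snapshot("wrist")
P=cloud(w)
for n,s in(("scene",a),("side",b),("wrist",w)):
    Q=cloud(s); m=(abs(Q[...,2]-50)<3)&(abs(Q[...,0]-547)<60)&(abs(Q[...,1]+110)<100)
    pts=Q[m][:,:2].astype(np.float32); print(n,cv2.minAreaRect(pts), "tab", )
    m=(abs(Q[...,2]-125)<3)&(abs(Q[...,0]-550)<80)&(abs(Q[...,1]-150)<80)
    if m.sum()>10: print("mag",cv2.minAreaRect(Q[m][:,:2].astype(np.float32)))
```

```text
long (array([ 542.58298677, -154.13578104,  153.4756713 ]), [np.float64(0.638218830666411), np.float64(0.6382188306662882)]) [[ 542.50750391 -153.90107723  152.5       ]] [[ 542.71270032 -156.21500667  152.5       ]]
short (array([551.19579744, -74.17635188, 106.68567289]), [np.float64(0.4181876382937052), np.float64(0.4181876382936523)]) [[552.10888544 -73.77443227 107.5       ]] [[550.72729144 -73.80583544 107.5       ]]
upper (array([560.91337663, 141.67390553, 124.87873239]), [np.float64(0.1758200833845964), np.float64(0.17582008338447885)]) [[560.85347868 141.53324437 125.        ]] [[560.95288619 141.92645613 125.        ]]
scene ((548.5543212890625, -114.06480407714844), (141.38059997558594, 63.279518127441406), 83.36247253417969) tab
mag ((535.65673828125, 148.86859130859375), (87.27850341796875, 91.35389709472656), 72.9424819946289)
side ((546.0148315429688, -114.97049713134766), (144.24241638183594, 61.218711853027344), 83.60087585449219) tab
mag ((534.689453125, 147.835693359375), (89.40895080566406, 91.65933227539062), 72.77245330810547)
wrist ((546.74267578125, -113.76275634765625), (141.78407287597656, 60.384422302246094), 83.62842559814453) tab
mag ((528.5697631835938, 117.75128173828125), (29.57915496826172, 96.48361206054688), 89.19900512695312)
```

The measurements agree. The long grip is at about (542.6, −154.1, 153). The rods are 80.4 mm apart against 80 nominal, the stand is centred at (547, −114), and the upper mouth is at about (560.9, 141.7, 125). I'll move above the long rod at the current height.

```bash
python3 -m pendant '[-5,-13,0,0,85, -5,-13,0,0,85, -5,-13,0,0,85, -5,-13,0,0,85, -5,-13,0,0,85, -5,-13,0,0,85, -5,-13,0,0,85, -5,-13,0,0,85, -5,-13,0,0,85, -5,-13,0,0,85, -4,-13,0,0,85, 0,0,0,0,85]' 20
python3 - <<'E'
from h import *
for n in("wrist","side"): cv2.imwrite(f"pics/{n}2.png",viewer.snapshot(n)["frame"])
print(sensors.sense()["tool_pos"])
E
```

```text
time: 1.4
tool_pos: [536.8, -160.1, 208.1]
tcp_rot: [-179.9, 0.2, 89.8]
ft_force: [0.8, 0.6, -0.9]
finger_gap: 85.3
[ 537.5811545  -158.15778787  208.17731927]
```

View pics/wrist2.png

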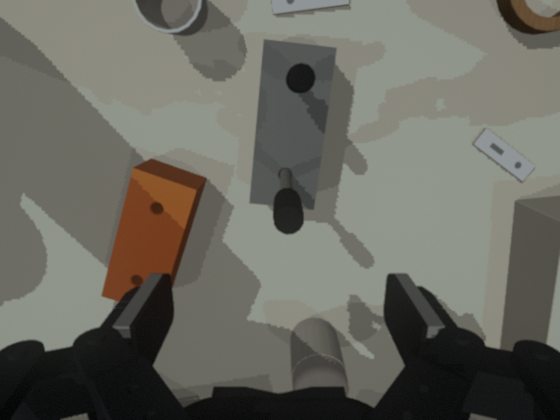

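View pics/side2.png

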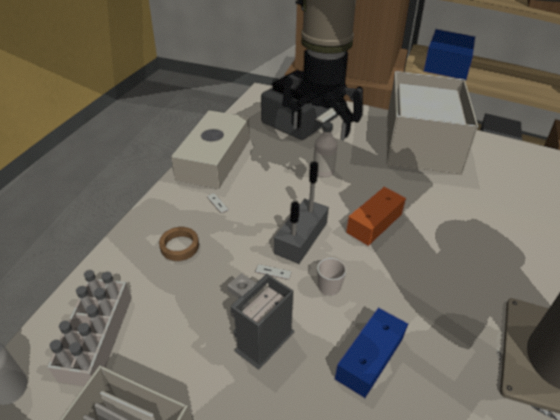

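Run:
```python
from h import *
w=viewer.snapshot("wrist");s=viewer.snapshot("side");c=viewer.snapshot("scene")
for i in range(4): print(sensors.sense()["tool_pos"]); viewer.snapshot("side")
crop(w,190,260,360,420,"pics/w2c.png",4)
print(proj(w,[[542.6,-154.1,175],[542.6,-154.1,50],[547,-114,50]]),proj(w,[sensors.sense()["tool_pos"]]))
Q=cloud(w); m=(abs(Q[...,2]-50)<3)&(abs(Q[...,0]-547)<60)&(abs(Q[...,1]+110)<100)
print(cv2.minAreaRect(Q[m][:,:2].astype(np.float32)))
```

```text
[ 538.27005553 -156.56853551  208.1281367 ]
[ 538.34663057 -156.37732893  208.08762735]
[ 538.39589288 -156.32222251  208.06797175]
[ 538.3741557  -156.32732224  208.01434336]
[[287.06588172 224.61142663]
 [284.19838632 177.38446272]
 [289.35739967 132.35852547]] [[279.9039357 251.7345832]]
((546.8780517578125, -113.70704650878906), (140.03640747070312, 60.443782806396484), 83.54242706298828)
```

Run:
```python
from h import *
w=viewer.snapshot("wrist")
m=((w["frame"].max(2)<45)*255).astype(np.uint8)
for b in((270,185,310,240),(280,55,320,100)):
    r=m[b[1]:b[3],b[0]:b[2]]; cs,_=cv2.findContours(r,cv2.RETR_EXTERNAL,cv2.CHAIN_APPROX_NONE)
    c=max(cs,key=cv2.contourArea); print(np.add(cv2.boundingRect(c),(b[0],b[1],0,0)))
    print(cv2.minEnclosingCircle(c))
print(onplane(w,[(288.5,219)],175),onplane(w,[(300.5,78)],130),onplane(w,[(284.7,172)],50))
s=w["frame"].copy(); crop(w,260,160,320,250,"pics/w2d.png",6)
```

```text
[272 193  28  46]
((15.0, 30.577777862548828), 22.776315689086914)
[284  70  29  29]
((18.292682647705078, 29.121952056884766), 14.364795684814453)
[[ 544.18035734 -148.81957815  175.        ]] [[552.14354202 -70.34840438 130.        ]] [[ 543.78834928 -147.30629208   50.        ]]
```

View pics/w2d.png

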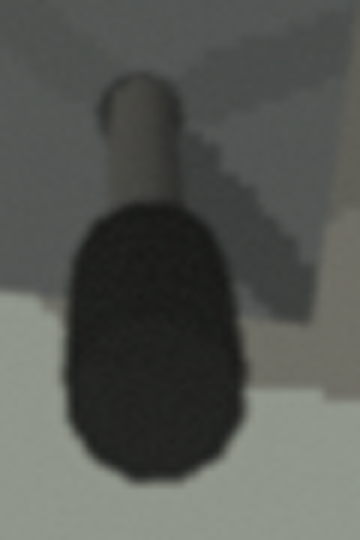

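```bash
python3 - <<'E'
from h import *
w=viewer.snapshot("wrist");s=viewer.snapshot("side")
print(onplane(w,[(286,225)],175),onplane(w,[(298,84.5)],130),onplane(w,[(316,345)],130))
print(onplane(s,[(327,127)],140))
E
python3 -m pendant '[4,2,0,0,60, 0,0,-5,0,60, 0,0,-8,0,60, 0,0,-8,0,60, 0,0,-8,0,60, 0,0,-8,0,60, 0,0,-5,0,60, 0,0,0,0,60, 0,0,0,0,60, 0,0,0,0,60]' 20
```

```text
[[ 542.75300863 -152.55550389  175.        ]] [[550.61784119 -74.33171823 130.        ]] [[ 568.24868182 -270.30330388  130.        ]]
[[ 574.17851757 -349.67523596  140.        ]]
time: 2.83
tool_pos: [541.3, -153.3, 158.8]
tcp_rot: [-179.7, 0.0, 90.1]
ft_force: [-0.1, 0.0, -0.8]
finger_gap: 60.0
```

```bash
python3 -m pendant '[1,0,0,0,60, 0,0,-6,0,60, 0,0,-6,0,60, 0,0,-6,0,60, 0,0,-5,0,60, 0,0,0,0,60, 0,0,0,0,60, 0,0,0,0,60]' 20;  python3 - <<'E'
from h import *
for n in("wrist","side"): crop(viewer.snapshot(n),*((200,120,360,280) if n=="wrist" else (260,110,380,240)),f"pics/{n}3.png",4)
print(sensors.sense()["tool_pos"])
E
```

```text
time: 3.5
tool_pos: [543.1, -153.7, 134.5]
tcp_rot: [-179.8, 0.1, 90.0]
ft_force: [-0.3, 1.0, -0.5]
finger_gap: 60.0
[ 543.31551029 -153.75655736  134.85146444]
```

View pics/side3.png

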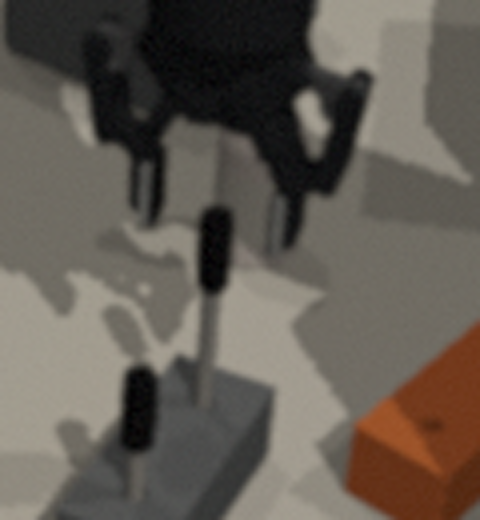

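View pics/wrist3.png

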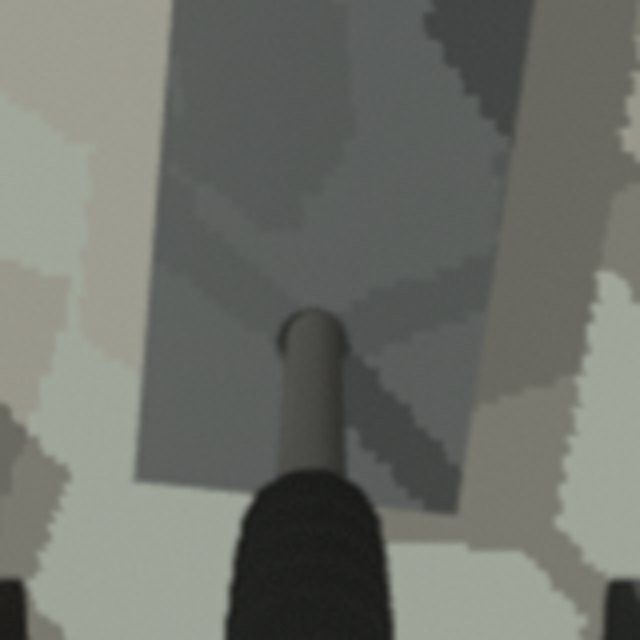

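```bash
python3 -m pendant '[0,0,0,0,40, 0,0,0,0,30, 0,0,0,0,25, 0,0,0,0,20, 0,0,0,0,18, 0,0,0,0,16, 0,0,0,0,14, 0,0,0,0,12, 0,0,0,0,12, 0,0,0,0,12]' 20;  python3 - <<'E'
from h import *
for n in("wrist","side"): crop(viewer.snapshot(n),*((200,120,360,280) if n=="wrist" else (260,110,380,240)),f"pics/{n}4.png",4)
print(sensors.sense())
E
```

```text
time: 4.43
tool_pos: [544.0, -154.0, 136.1]
tcp_rot: [-180.0, 0.1, 90.0]
ft_force: [-0.3, 0.1, 0.2]
finger_gap: 17.2
{'time': 4.5333, 'joint_pos': array([-20.91917226,   4.68640021,  95.85204355,  -0.12327765,
        79.43654021, -20.94454046]), 'qd': array([-0.00725681,  0.01657532,  0.00272197,  0.05019458,  0.06993479,
        0.12334606]), 'joint_efforts': array([ 1.12348062e-02, -5.28764999e+01, -4.85972929e+01, -2.39761197e-03,
       -4.06381558e-02, -2.13940064e-05]), 'tool_pos': array([ 543.99447067, -154.00570441,  136.09176212]), 'tcp_rot': array([-1.79980017e+02,  1.22124100e-01,  9.00479629e+01]), 'ft_force': array([ 1.12594647, -0.22708323, -0.25639712]), 'wrist_torque': array([0.01393774, 0.04276669, 0.05332375]), 'finger_gap': 16.958191531455324}
```

View pics/side4.png

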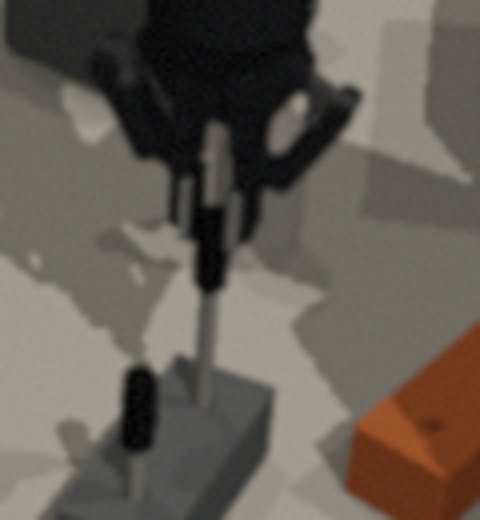

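View pics/wrist4.png

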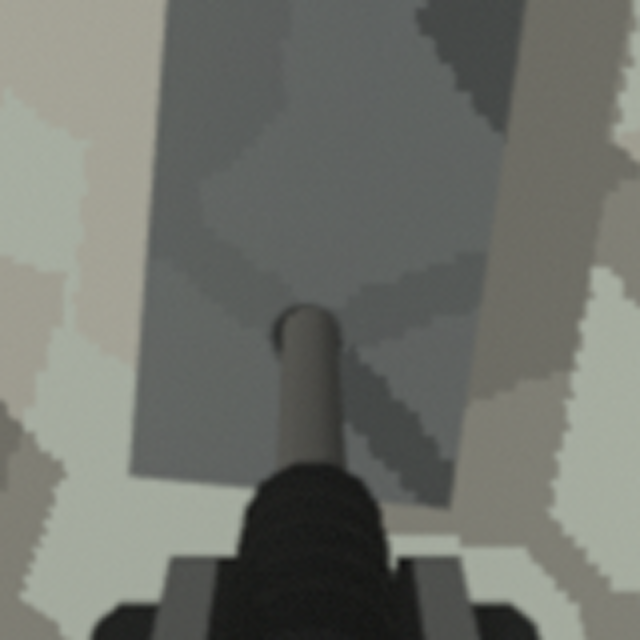

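Run:
```python
from h import *
s=viewer.snapshot("side")
for z in(130,136,145,155,175): print(z,(proj(s,[544,-154,z])-[260,110])*4)
```

```text
130 [[206.70660594 283.35715299]]
136 [[207.40481263 274.0971741 ]]
145 [[208.46123959 260.06286426]]
155 [[209.64799535 244.26327638]]
175 [[212.06296052 212.00007766]]
```

The fingertips sit higher on the grip than the TCP reading suggests, at about z 155. I'll open slightly and regrasp about 10 mm lower.

```bash
python3 -m pendant '[0,0,0,0,32, 0,0,0,0,32, 0,0,0,0,32, -1,0,-3,0,32, 0,0,-3,0,32, 0,0,-4,0,32, 0,0,-1,0,32, 0,0,0,0,32, 0,0,0,0,32]' 20; python3 -m pendant '[0,0,0,0,25, 0,0,0,0,20, 0,0,0,0,18, 0,0,0,0,16, 0,0,0,0,14, 0,0,0,0,12, 0,0,0,0,12, 0,0,0,0,12]' 20;   python3 - <<'E'
from h import *
for n in("wrist","side"): crop(viewer.snapshot(n),*((200,120,360,280) if n=="wrist" else (260,110,380,240)),f"pics/{n}5.png",4)
print(sensors.sense())
E
```

```text
time: 5.33
tool_pos: [542.6, -153.9, 123.4]
tcp_rot: [-180.0, 0.1, 90.0]
ft_force: [-0.4, -0.3, -0.1]
finger_gap: 31.9
time: 6.0
tool_pos: [542.7, -153.9, 123.5]
tcp_rot: [-180.0, 0.1, 90.0]
ft_force: [0.0, -0.1, -0.8]
finger_gap: 17.2
{'time': 6.1, 'joint_pos': array([-20.95935474,   5.1274723 ,  96.74691303,  -0.12092079,
        78.13364444, -20.98286873]), 'qd': array([ 0.02309412, -0.02441974,  0.02472667, -0.04212238, -0.04985219,
       -0.00341498]), 'joint_efforts': array([-5.14922838e-03, -5.32243896e+01, -4.84778845e+01, -2.06119870e-02,
        2.59388698e-02,  7.78780850e-05]), 'tool_pos': array([ 542.67049188, -153.90076669,  123.47068964]), 'tcp_rot': array([-1.79950105e+02,  1.07601661e-01,  9.00484340e+01]), 'ft_force': array([ 0.10530036,  0.23936163, -0.29912988]), 'wrist_torque': array([0.01927034, 0.00415205, 0.00703411]), 'finger_gap': 17.58593302583523}
```

View pics/side5.png

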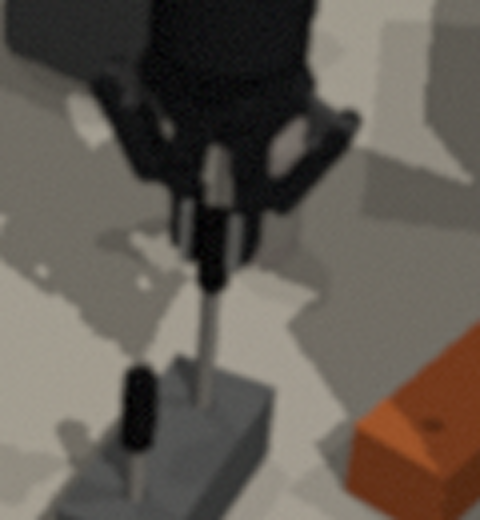

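View pics/wrist5.png

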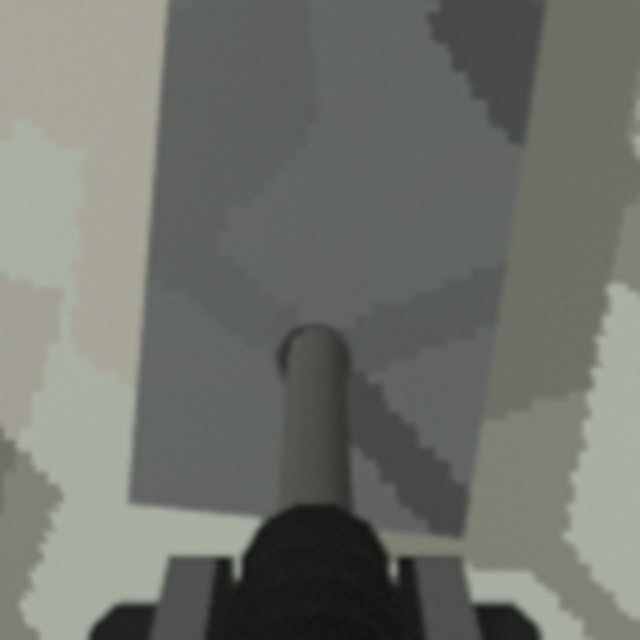

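```bash
python3 -m pendant '[0,0,4,0,12, 0,0,8,0,12, 0,0,12,0,12, 0,0,12,0,12, 0,0,12,0,12, 0,0,12,0,12, 0,0,12,0,12, 0,0,12,0,12, 0,0,12,0,12, 0,0,12,0,12, 0,0,12,0,12, 0,0,10,0,12]' 20; python3 -m pendant '[0,0,6,0,12, 0,0,0,0,12, 0,0,0,0,12, 0,0,0,0,12]'
python3 - <<'E'
from h import *
for n in("wrist","side"): cv2.imwrite(f"pics/{n}6.png",viewer.snapshot(n)["frame"])
print(sensors.sense())
E
```

```text
time: 7.1
tool_pos: [542.0, -153.7, 268.2]
tcp_rot: [180.0, 0.1, 90.0]
ft_force: [-0.4, 0.6, -1.0]
finger_gap: 17.3
time: 7.43
tool_pos: [543.3, -154.2, 278.3]
tcp_rot: [179.7, 0.2, 90.0]
ft_force: [-0.3, 0.6, -1.7]
finger_gap: 17.4
{'time': 7.5333, 'joint_pos': array([-20.95876108,   0.61505118,  85.22992489,  -0.11877454,
        93.89547319, -21.01066272]), 'qd': array([ 0.04984396,  0.16150856,  0.23403754, -0.03248109,  0.02344169,
       -0.03619988]), 'joint_efforts': array([ 5.59991851e-03, -5.23509407e+01, -5.17838681e+01, -1.61557953e-02,
       -3.94006621e-02,  8.39092286e-05]), 'tool_pos': array([ 542.96426276, -154.0082441 ,  277.74221582]), 'tcp_rot': array([179.80017086,   0.20364902,  90.04320897]), 'ft_force': array([ 0.35917299, -0.0053063 , -1.50921877]), 'wrist_torque': array([ 0.00373817, -0.01498121,  0.00591382]), 'finger_gap': 17.23880228053056}
```

View pics/side6.png

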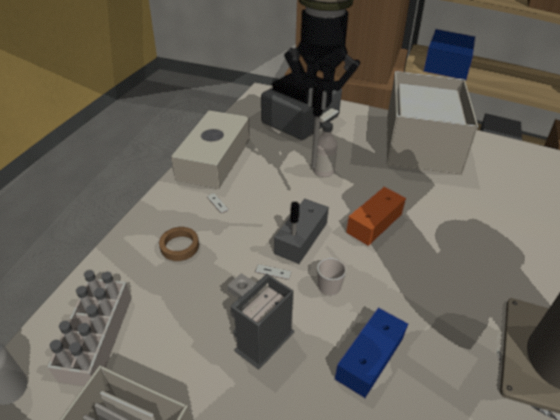

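View pics/wrist6.png

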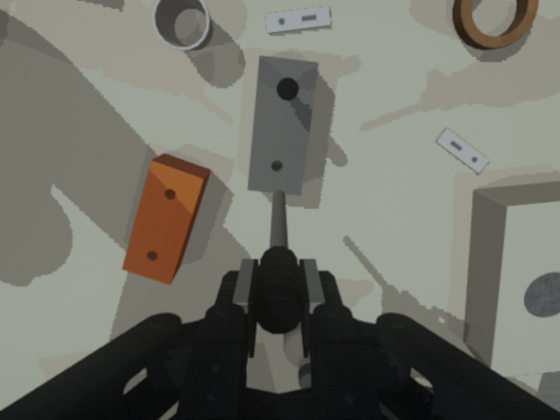

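```bash
python3 -m pendant '[0,8,0,0,12, 1,14,0,0,12, 2,20,0,0,12, 2,22,0,0,12, 2,22,0,0,12, 2,22,0,0,12, 2,22,0,0,12, 2,22,0,0,12, 2,22,0,0,12, 2,22,0,0,12, 1,14,0,0,12, 0,8,0,0,12]' 20; python3 -m pendant '[0,0,0,0,12, 0,0,0,0,12, 0,0,0,0,12, 0,0,0,0,12, 0,0,0,0,12]'
python3 - <<'E'
from h import *
print(sensors.sense()["tool_pos"])
for n in("wrist","side","scene"): cv2.imwrite(f"pics/{n}7.png",viewer.snapshot(n)["frame"])
E
```

```text
time: 8.53
tool_pos: [554.8, 85.1, 270.3]
tcp_rot: [-179.5, -0.1, 90.0]
ft_force: [-0.1, 0.8, -0.6]
finger_gap: 16.8
time: 8.95
tool_pos: [553.2, 87.1, 269.2]
tcp_rot: [-179.4, -0.1, 90.2]
ft_force: [-0.0, -1.5, -0.3]
finger_gap: 17.6
[553.24675575  87.12310577 269.21294047]
```

View pics/wrist7.png

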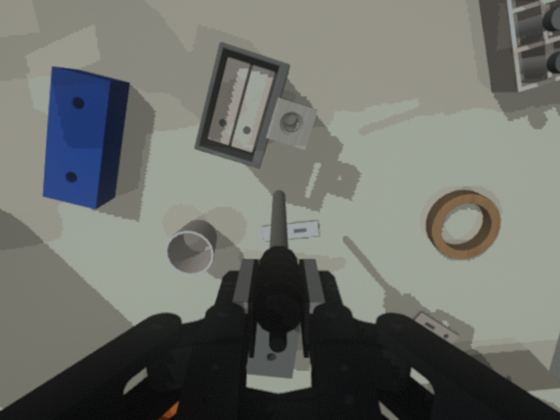

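View pics/side7.png

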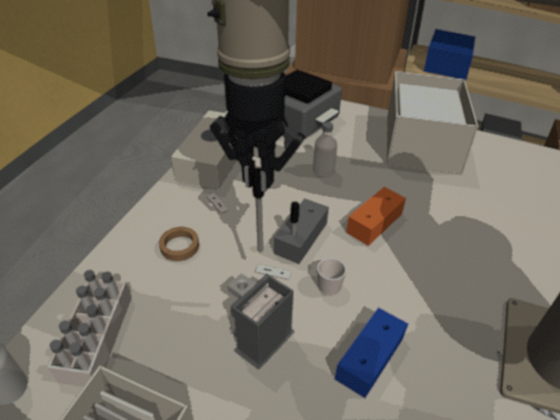

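View pics/scene7.png

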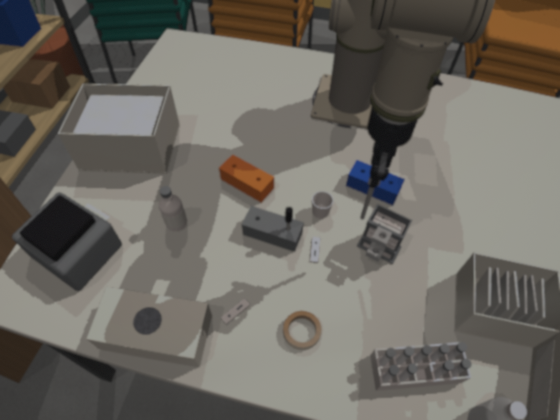

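Run:
```python
from h import *
w=viewer.snapshot("wrist");s=viewer.snapshot("side");c=viewer.snapshot("scene")
crop(w,240,80,340,220,"pics/w8.png",5);crop(s,200,160,300,310,"pics/s8.png",4);crop(c,340,150,440,260,"pics/c8.png",5)
print(sensors.sense()["tool_pos"])
```

```text
[553.33192246  87.55292433 269.27182322]
```

View pics/w8.png

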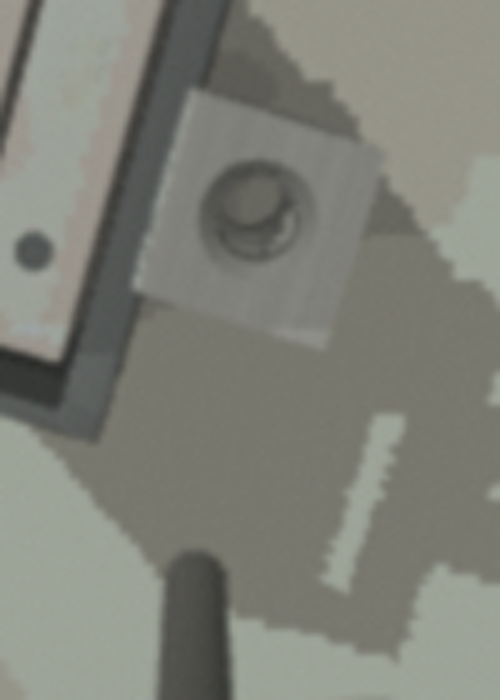

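View pics/s8.png

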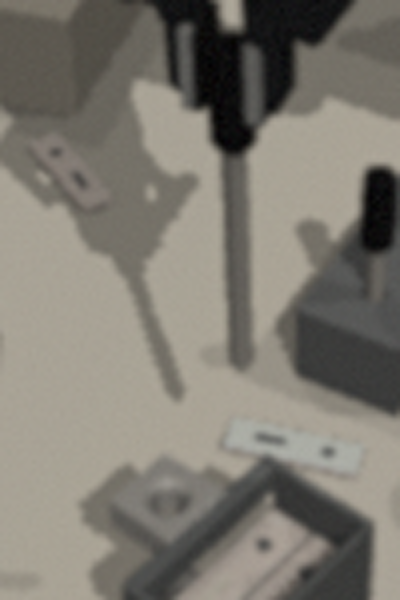

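View pics/c8.png

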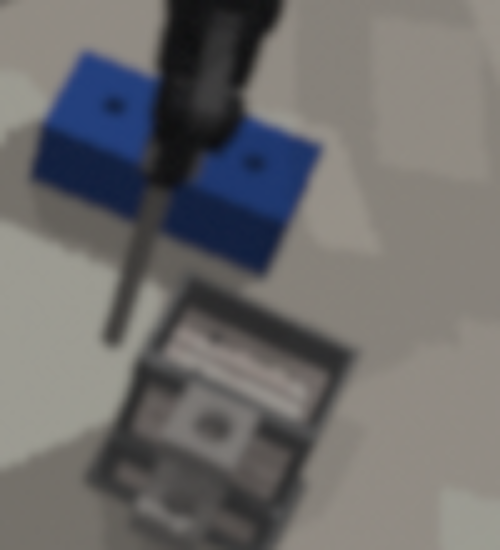

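Run:
```python
from h import *
w=viewer.snapshot("wrist");s=viewer.snapshot("side");c=viewer.snapshot("scene")
print("hole w",onplane(w,[(291.2,122)],125))
print("hole c/s",tri(c,(382.4,234.4),s,(241.5,285)))
f=lambda p,k,o:[(p[0]+.5)/k-.5+o[0],(p[1]+.5)/k-.5+o[1]]
ts=f((239,361),4,(200,160));tc=f((114,339),5,(340,150));tw=f((195,577),5,(240,80))
print("tip sc",tri(c,tc,s,ts),"w@",onplane(w,[tw],156),"ws",tri(w,tw,s,ts))
ns=f((233,150),4,(200,160));nc=f((154,184),5,(340,150))
print("neck",tri(c,nc,s,ns))
# bushing square centre
for z in (125,):
    print(onplane(w,[f(p,5,(240,80)) for p in((192,90),(383,150),(325,348),(135,290))],z), onplane(w,[f(p,5,(240,80)) for p in((192,90),(383,150),(325,348),(135,290))],z).mean(0))
g=f((210,424),5,(340,150)); print(g,onplane(c,[g],125)); g=f((170,502),4,(200,160)); print(g,onplane(s,[g],125))
```

```text
hole w [[562.06753431 142.0755873  125.        ]]
hole c/s (array([560.91337663, 141.67390553, 124.87873239]), [np.float64(0.1758200833845964), np.float64(0.17582008338447885)])
tip sc (array([552.02537499,  89.11466654, 160.18191193]), [np.float64(0.03025833784278799), np.float64(0.03025833784281607)]) w@ [[552.20467435  87.77970862 156.        ]] ws (array([552.22879865,  88.77893355, 159.73561673]), [np.float64(0.01747384394257609), np.float64(0.017473843942739882)])
neck (array([553.9342654 ,  85.56289325, 270.34274164]), [np.float64(0.2495889990659899), np.float64(0.24958899906614604)])
[[551.06489939 161.46573261 125.        ]
 [582.42929097 152.14814049 125.        ]
 [573.7026375  119.64306841 125.        ]
 [541.61933545 129.1755589  125.        ]] [562.20404083 140.60812511 125.        ]
[381.6, 234.4] [[561.30013274 139.7911104  125.        ]]
[242.125, 285.125] [[559.90826517 141.76199178 125.        ]]
```

```bash
python3 -m pendant '[0,4,0,0,12, 1,7,0,0,12, 2,9,-2,0,12, 2,9,-4,0,12, 2,9,-4,0,12, 1,7,-4,0,12, 1,4,-2,0,12, 0,3,0,0,12, 0,0,0,0,12, 0,0,0,0,12, 0,0,0,0,12, 0,0,0,0,12]' 20
python3 - <<'E'
from h import *
w=viewer.snapshot("wrist");s=viewer.snapshot("side");c=viewer.snapshot("scene")
crop(w,230,130,330,250,"pics/w9.png",5);crop(s,190,210,290,310,"pics/s9.png",6);crop(c,345,180,425,260,"pics/c9.png",6)
print(sensors.sense()["tool_pos"])
E
```

```text
time: 10.4
tool_pos: [562.5, 147.2, 250.3]
tcp_rot: [-179.3, -0.1, 90.4]
ft_force: [-0.4, 0.3, -0.5]
finger_gap: 17.2
[562.61211925 147.10980747 250.37742503]
```

View pics/w9.png

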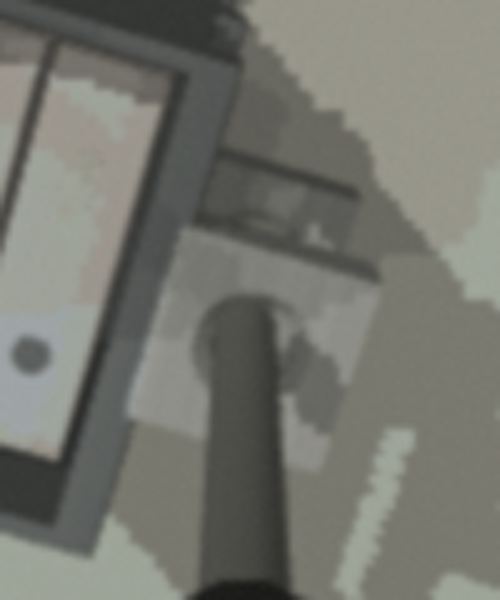

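View pics/s9.png

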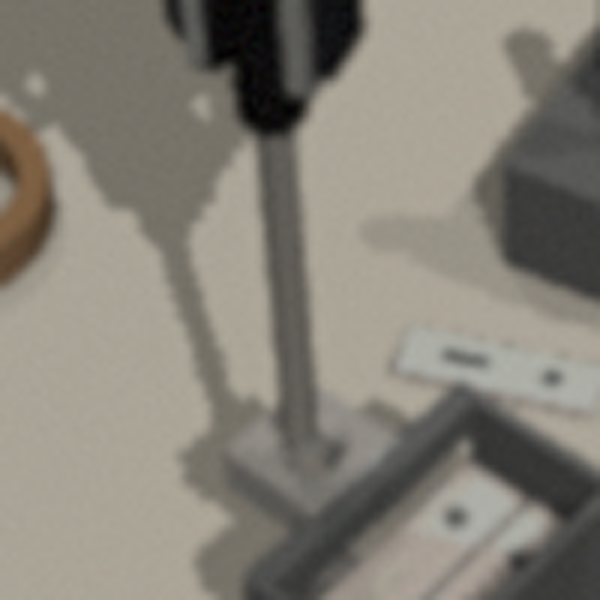

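View pics/c9.png

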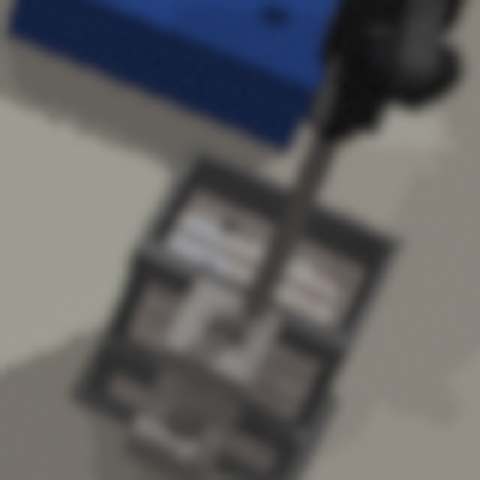

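Run:
```python
from h import *
w=viewer.snapshot("wrist");s=viewer.snapshot("side");c=viewer.snapshot("scene")
f=lambda p,k,o:[(p[0]+.5)/k-.5+o[0],(p[1]+.5)/k-.5+o[1]]
ts=f((302,451),6,(190,210));tc=f((261,301),6,(345,180));tw=f((244,326),5,(230,130))
print("tip sc",tri(c,tc,s,ts),"w@",onplane(w,[tw],138),"ws",tri(w,tw,s,ts))
ns=f((278,130),6,(190,210));nc=f((327,135),6,(345,180))
print("neck",tri(c,nc,s,ns))
q=onplane(w,[f(p,5,(230,130)) for p in((187,225),(380,282),(322,470),(129,415))],125);print(q,q.mean(0))
print("hole w", onplane(w,[f((248,349),5,(230,130))],125))
for z in(137,257): print(proj(s,[562.6,147.1,z]))
```

```text
tip sc (array([556.93226899, 151.42080999, 139.84352673]), [np.float64(1.632712044247868), np.float64(1.6327120442477723)]) w@ [[561.13226364 147.73978884 138.        ]] ws (array([561.28556387, 145.87803398, 130.20107065]), [np.float64(0.33854908556882396), np.float64(0.3385490855688209)])
neck (array([561.74047397, 146.84244395, 251.32854426]), [np.float64(0.39267270091764744), np.float64(0.39267270091768847)])
[[551.62372646 161.09752807 125.        ]
 [583.16678867 151.90463819 125.        ]
 [574.30764051 119.20873169 125.        ]
 [541.81756015 128.6115938  125.        ]] [562.72892895 140.20562294 125.        ]
hole w [[561.66619378 140.29999659 125.        ]]
[[238.84343388 282.28650291]]
[[234.85761541 228.50190035]]
```

```bash
python3 -m pendant '[0.5,-3,0,0,12, 0,-3.5,0,0,12, 0,0,0,0,12, 0,0,0,0,12, 0,0,0,0,12, 0,0,0,0,12, 0,0,0,0,12]' 20
python3 - <<'E'
from h import *
w=viewer.snapshot("wrist");s=viewer.snapshot("side");c=viewer.snapshot("scene")
crop(w,230,130,330,250,"pics/w10.png",5);crop(s,190,210,290,310,"pics/s10.png",6);crop(c,345,180,425,260,"pics/c10.png",6)
print(sensors.sense()["tool_pos"])
E
```

```text
time: 11.28
tool_pos: [563.3, 139.4, 250.5]
tcp_rot: [-179.3, -0.1, 90.3]
ft_force: [-0.6, -0.7, -0.9]
finger_gap: 17.2
[563.24284533 139.49098185 250.50867932]
```

View pics/w10.png

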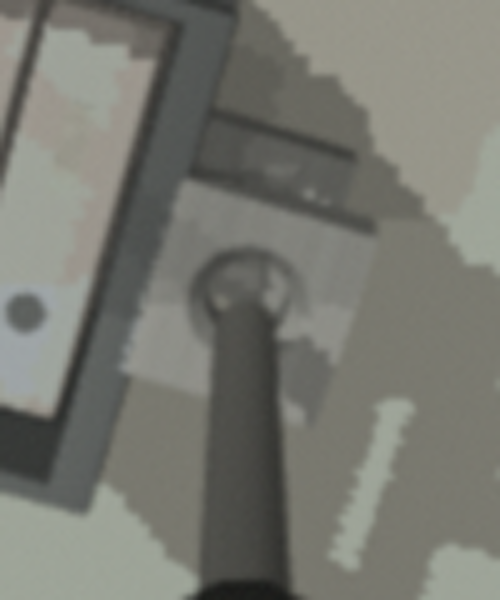

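View pics/s10.png

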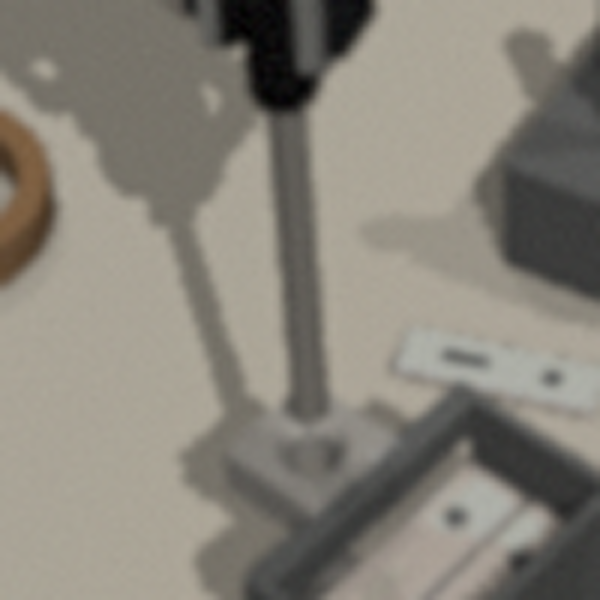

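View pics/c10.png

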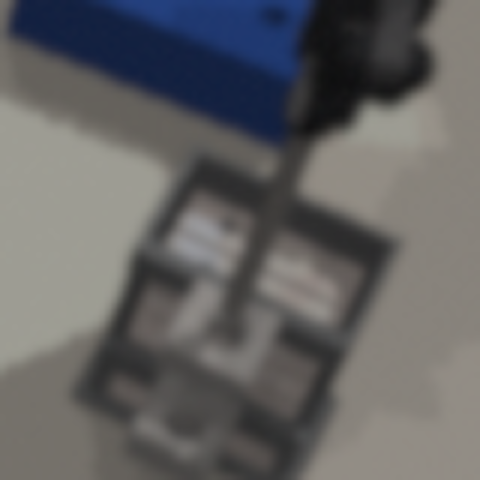

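Run:
```python
from h import *
w=viewer.snapshot("wrist");s=viewer.snapshot("side");c=viewer.snapshot("scene")
f=lambda p,k,o:[(p[0]+.5)/k-.5+o[0],(p[1]+.5)/k-.5+o[1]]
ts=f((309,411),6,(190,210));tc=f((232,331),6,(345,180));tw=f((244,326),5,(230,130))
print("tip sc",tri(c,tc,s,ts),"w@",onplane(w,[tw],137),"ws",tri(w,tw,s,ts))
print("side on 137",onplane(s,[ts],137),"scene",onplane(c,[tc],137))
print("hole w", onplane(w,[f((248,298),5,(230,130))],125),"s",onplane(s,[f((312,456),6,(190,210))],125))
ns=f((287,108),6,(190,210));nc=f((298,130),6,(345,180))
print("neck",tri(c,nc,s,ns))
print(sensors.sense()["tool_pos"])
```

```text
tip sc (array([565.39356994, 139.67949549, 135.21538849]), [np.float64(3.2927349326751734), np.float64(3.2927349326750726)]) w@ [[561.76799168 139.80045341 137.        ]] ws (array([561.69111674, 140.68287308, 140.69689213]), [np.float64(0.1635311161172036), np.float64(0.16353111611735488)])
side on 137 [[563.05787242 137.85404865 137.        ]] scene [[569.22373459 141.6903675  137.        ]]
hole w [[562.25578752 141.32568608 125.        ]] s [[560.3083265  142.96283101 125.        ]]
neck (array([562.80000581, 137.98288698, 251.03896225]), [np.float64(0.5702897572071323), np.float64(0.570289757207139)])
[563.23804511 139.4710982  250.51133302]
```

```bash
python3 -m pendant '[0,1,0,0,12, 0,0,-2,0,12, 0,0,-2,0,12, 0,0,-2,0,12, 0,0,-2,0,12, 0,0,-2,0,12, 0,0,-2,0,12, 0,0,0,0,12, 0,0,0,0,12]' 20
python3 - <<'E'
from h import *
w=viewer.snapshot("wrist");s=viewer.snapshot("side");c=viewer.snapshot("scene")
crop(w,230,130,330,250,"pics/w11.png",5);crop(s,190,210,290,310,"pics/s11.png",6)
print(sensors.sense())
E
```

```text
time: 12.33
tool_pos: [562.9, 140.7, 236.6]
tcp_rot: [-179.3, -0.1, 90.3]
ft_force: [-0.5, 0.2, -1.6]
finger_gap: 17.5
{'time': 12.4833, 'joint_pos': array([ 8.85373552,  4.55432225, 85.3982833 ,  0.17426682, 90.75146049,
        8.52944019]), 'qd': array([ 0.03106035, -0.06099103, -0.11344043,  0.11443996, -0.06109245,
       -0.02010145]), 'joint_efforts': array([-7.59261056e-04, -5.49392974e+01, -5.07223463e+01,  2.29124562e-02,
        9.49835661e-02,  3.79547180e-05]), 'tool_pos': array([563.04086353, 140.71609954, 236.82345016]), 'tcp_rot': array([-1.79277876e+02, -6.79168613e-02,  9.03250822e+01]), 'ft_force': array([ 0.19139331, -0.86209399, -1.53538114]), 'wrist_torque': array([-0.01888339,  0.01562217,  0.02389394]), 'finger_gap': 17.414623454883124}
```

View pics/w11.png

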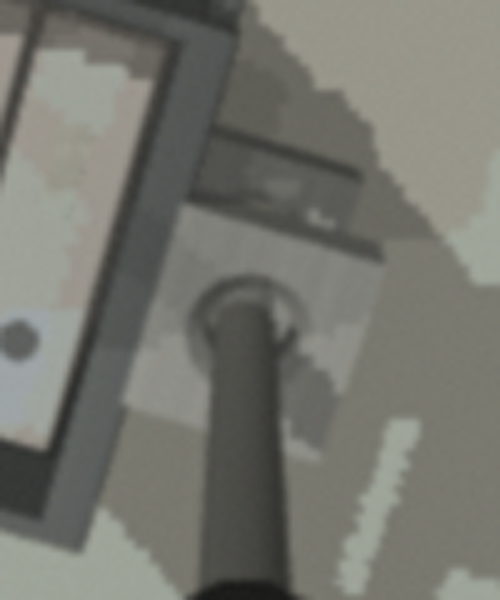

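View pics/s11.png

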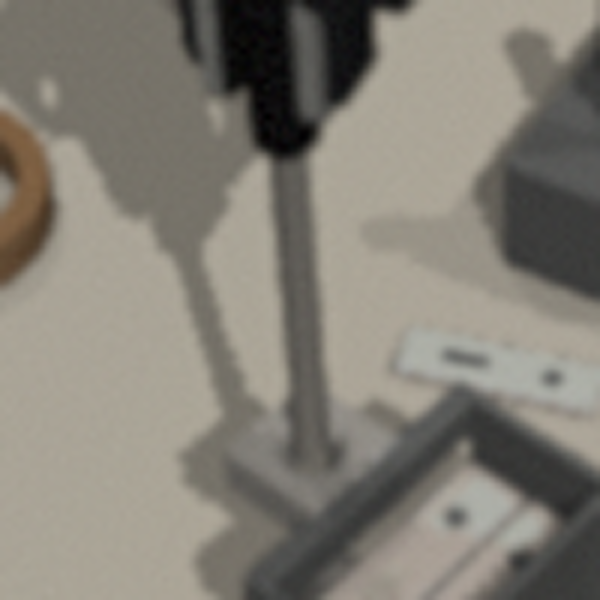

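The tip is centred in the mouth to within about 1 mm. Tip at wrist crop (243,328), ring centre at (247,330), and no contact force. I'll continue down gently.

```bash
python3 -m pendant '[0.5,0.3,-2,0,12, 0,0,-2,0,12, 0,0,-2,0,12, 0,0,-2,0,12, 0,0,-2,0,12, 0,0,-2,0,12, 0,0,0,0,12, 0,0,0,0,12]' 20; python3 -m pendant '[0,0,-2,0,12, 0,0,-2,0,12, 0,0,-2,0,12, 0,0,-2,0,12, 0,0,-2,0,12, 0,0,-2,0,12, 0,0,0,0,12, 0,0,0,0,12]' 20;python3 - <<'E'
from h import *
w=viewer.snapshot("wrist");s=viewer.snapshot("side");c=viewer.snapshot("scene")
crop(w,230,130,330,250,"pics/w12.png",5);crop(s,190,210,290,310,"pics/s12.png",6);crop(c,345,180,425,260,"pics/c12.png",6)
print(sensors.sense())
E
```

```text
time: 13.15
tool_pos: [563.7, 141.1, 223.7]
tcp_rot: [-179.3, -0.1, 90.3]
ft_force: [0.6, 0.9, -0.7]
finger_gap: 16.9
time: 13.82
tool_pos: [563.7, 141.1, 210.3]
tcp_rot: [-179.3, -0.1, 90.3]
ft_force: [0.5, 0.5, -0.6]
finger_gap: 17.1
{'time': 13.9667, 'joint_pos': array([ 8.87584382,  5.1823674 , 87.46330127,  0.17372472, 88.02361058,
        8.54578835]), 'qd': array([ 0.05576647, -0.10715887, -0.16403907, -0.03167962, -0.07511393,
       -0.01741837]), 'joint_efforts': array([-6.18465001e-04, -5.52188015e+01, -5.04253042e+01,  2.30932521e-02,
        9.04468261e-02, -9.60374223e-05]), 'tool_pos': array([563.76071916, 141.04992447, 210.54061398]), 'tcp_rot': array([-1.79312353e+02, -7.21587500e-02,  9.03226170e+01]), 'ft_force': array([-0.3087541 ,  0.20336798, -1.45485772]), 'wrist_torque': array([0.0237347 , 0.02305395, 0.00692373]), 'finger_gap': 17.163085098858698}
```

View pics/w12.png

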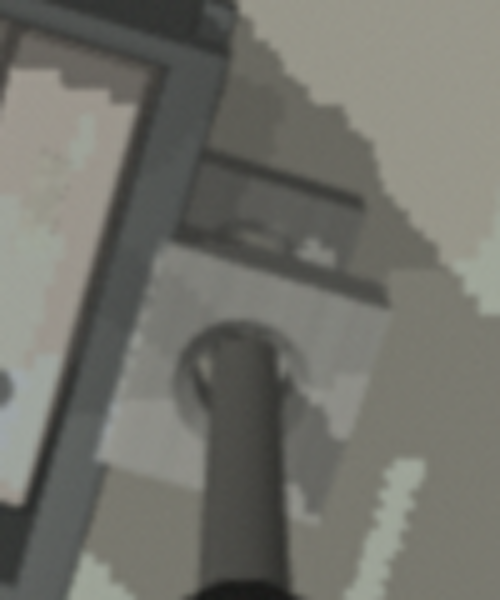

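View pics/s12.png

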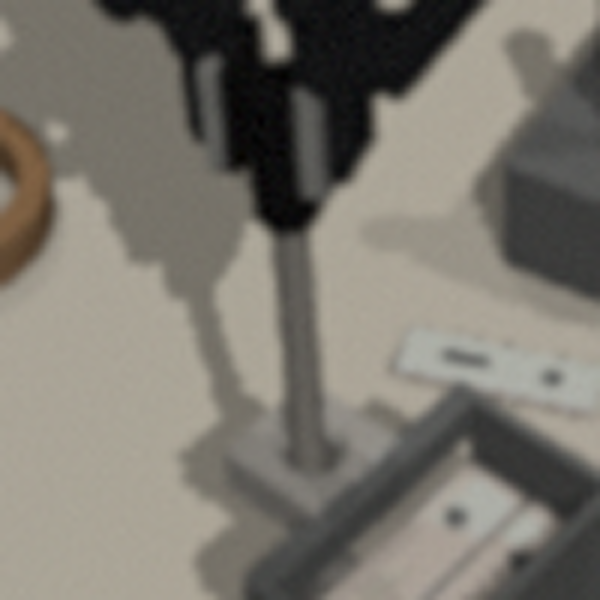

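View pics/c12.png

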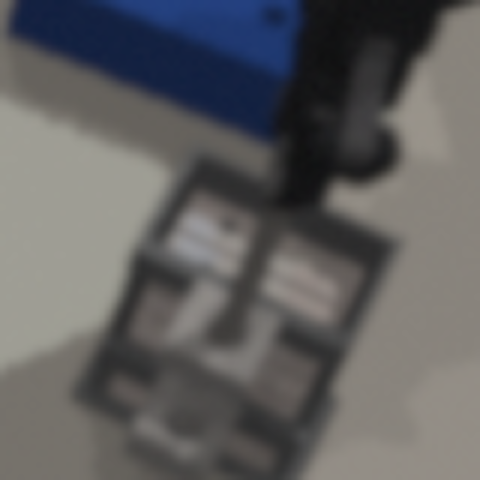

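Run:
```python
from h import *
w=viewer.snapshot("wrist");s=viewer.snapshot("side")
def axis(s,rows,x0,x1,dark):
    g=cv2.cvtColor(s["frame"],cv2.COLOR_BGR2GRAY).astype(float);out=[]
    for r in rows:
        d=np.diff(cv2.GaussianBlur(g,(1,3),0)[r,x0:x1]); l=np.argmin(d);rr=np.argmax(d)
        wl=np.clip(-d[max(l-1,0):l+2],0,None);wr=np.clip(d[max(rr-1,0):rr+2],0,None)
        L=x0+.5+np.dot(wl,np.arange(max(l-1,0),l-1+len(wl) if l>0 else len(wl)))/wl.sum()
        R=x0+.5+np.dot(wr,np.arange(max(rr-1,0),max(rr-1,0)+len(wr)))/wr.sum()
        out.append(((L+R)/2,r,R-L))
    return np.array(out)
a=axis(s,range(252,276,3),230,252,1);print(a.round(2))
b=axis(w,range(205,240,5),262,296,1);print(b.round(2))
# intersect the two viewing planes
def plane(sn,a):
    c,d,_=ray(sn,a[:,:2]); n=np.linalg.svd(d)[2][2]; return c,n
for A,B in((a,b),):
    ks=np.abs(A[:,2]-np.median(A[:,2]))<1;kb=np.abs(B[:,2]-np.median(B[:,2]))<3
    c1,n1=plane(s,A[ks]);c2,n2=plane(w,B[kb])
    dr=np.cross(n1,n2);dr/=dr[2];M=np.array([n1,n2,[0,0,1]])
    for z in(125,217,97): print(z,np.linalg.solve(M,[n1@c1,n2@c2,z]))
    print(dr)
for z in(125,170,217): print(proj(s,[561.5,141.5,z]),proj(w,[561.5,141.5,z]))
print(sensors.sense()["tool_pos"])
```

```text
[[238.02 252.     6.64]
 [238.36 255.     6.26]
 [238.65 258.     6.22]
 [238.92 261.     6.6 ]
 [239.02 264.     6.61]
 [239.35 267.     6.17]
 [239.61 270.     6.16]
 [239.98 273.     6.57]]
[[276.02 205.    23.76]
 [280.34 210.    21.87]
 [278.78 215.    15.1 ]
 [278.42 220.    15.61]
 [278.44 225.    15.9 ]
 [278.44 230.    16.4 ]
 [278.42 235.    17.5 ]]
125 [562.93686181 140.13049933 125.        ]
217 [563.70213328 140.88984427 217.        ]
97 [562.70395311 139.89939435  97.        ]
[0.00831817 0.00825375 1.        ]
[[241.30904916 284.70695035]] [[276.76914516 204.77429342]]
[[240.03422603 266.45440798]] [[275.45710397 226.24443814]]
[[238.59939187 245.58343945]] [[273.4027464  259.87386329]]
[563.83656296 141.09132497 210.64684576]
```

```bash
python3 -m pendant '[-0.7,0.8,-2,0,12, 0,0,-3,0,12, 0,0,-3,0,12, 0,0,-3,0,12, 0,0,-3,0,12, 0,0,-2,0,12, 0,0,0,0,12, 0,0,0,0,12]' 20; python3 -m pendant '[0,0,-2,0,12, 0,0,-3,0,12, 0,0,-3,0,12, 0,0,-3,0,12, 0,0,-3,0,12, 0,0,-1,0,12, 0,0,0,0,12, 0,0,0,0,12]' 20;python3 - <<'E'
from h import *
w=viewer.snapshot("wrist");s=viewer.snapshot("side");c=viewer.snapshot("scene")
crop(w,230,130,330,250,"pics/w13.png",5);crop(s,190,210,290,310,"pics/s13.png",6);crop(c,345,180,425,260,"pics/c13.png",6)
print(sensors.sense())
E
```

```text
time: 14.73
tool_pos: [562.9, 141.8, 192.7]
tcp_rot: [-179.3, -0.1, 90.3]
ft_force: [-0.2, 0.3, -0.7]
finger_gap: 17.1
time: 15.4
tool_pos: [562.8, 141.8, 175.9]
tcp_rot: [-179.3, -0.1, 90.3]
ft_force: [-0.1, 0.6, -1.2]
finger_gap: 17.0
{'time': 15.55, 'joint_pos': array([ 8.96706087,  6.087199  , 90.09674802,  0.16268417, 84.47872311,
        8.63425722]), 'qd': array([-0.02125917, -0.15744404, -0.22155909,  0.13511257, -0.04476182,
       -0.11988499]), 'joint_efforts': array([ 1.92156126e-02, -5.54494536e+01, -4.98432970e+01,  4.02488757e-02,
        7.70160626e-02,  5.12385355e-06]), 'tool_pos': array([562.97794664, 141.77912608, 176.19213558]), 'tcp_rot': array([-1.79320535e+02, -6.04188867e-02,  9.03158562e+01]), 'ft_force': array([-0.4650829 , -0.16376734, -0.89606612]), 'wrist_torque': array([ 0.00281547, -0.00200477,  0.0494823 ]), 'finger_gap': 17.318172814464393}
```

View pics/w13.png

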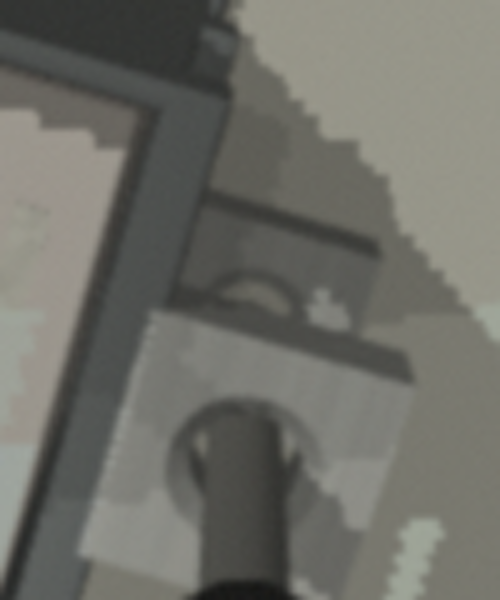

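View pics/c13.png

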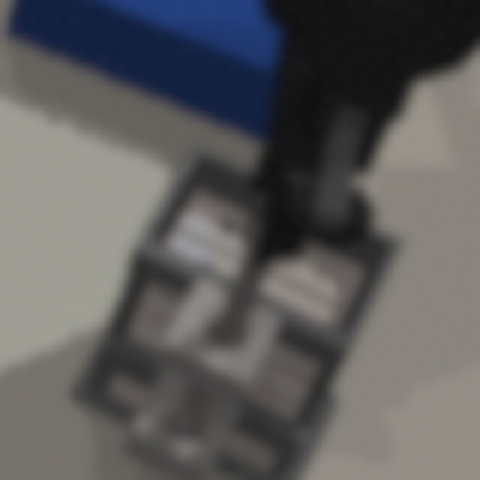

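View pics/s13.png

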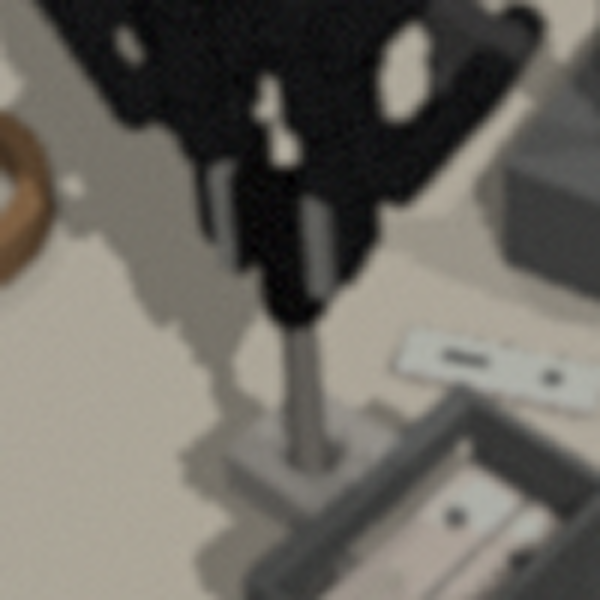

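```bash
python3 -m pendant '[0,0,-2,0,12, 0,0,-2,0,12, 0,0,-2,0,12, 0,0,-2,0,12, 0,0,-2,0,12, 0,0,0,0,12, 0,0,0,0,12]' 20; python3 -m pendant '[0,0,-2,0,12, 0,0,-2,0,12, 0,0,-2,0,12, 0,0,0,0,12, 0,0,0,0,12]' 20
```

```text
time: 16.13
tool_pos: [563.2, 141.7, 165.6]
tcp_rot: [-179.4, -0.1, 90.3]
ft_force: [0.1, -0.4, -0.4]
finger_gap: 17.5
time: 16.55
tool_pos: [563.2, 141.7, 158.9]
tcp_rot: [-179.4, -0.1, 90.3]
ft_force: [-0.4, -0.1, -1.1]
finger_gap: 17.2
```

```bash
python3 -m pendant '[0,0,-2,0,12, 0,0,-2,0,12, 0,0,-2,0,12, 0,0,-2,0,12, 0,0,-2,0,12, 0,0,0,0,12, 0,0,0,0,12]' 20; python3 -m pendant '[0,0,-2,0,12, 0,0,-2,0,12, 0,0,-2,0,12, 0,0,-2,0,12, 0,0,-2,0,12, 0,0,0,0,12, 0,0,0,0,12, 0,0,0,0,12]' 20;python3 - <<'E'
from h import *
w=viewer.snapshot("wrist");s=viewer.snapshot("side");c=viewer.snapshot("scene")
crop(w,210,130,330,250,"pics/w14.png",5);crop(s,190,210,290,310,"pics/s14.png",6);crop(c,345,180,425,280,"pics/c14.png",6)
print(sensors.sense())
E
```

```text
time: 17.13
tool_pos: [563.2, 141.7, 147.7]
tcp_rot: [-179.4, -0.1, 90.3]
ft_force: [-0.2, 0.5, -0.6]
finger_gap: 17.3
time: 17.8
tool_pos: [563.1, 141.8, 136.5]
tcp_rot: [-179.3, -0.1, 90.3]
ft_force: [-0.2, 0.1, -1.2]
finger_gap: 17.3
{'time': 17.95, 'joint_pos': array([ 8.96552263,  7.63626739, 92.62487848,  0.15743565, 80.36520126,
        8.62311902]), 'qd': array([-0.05593934, -0.00152157,  0.02187983, -0.07338019,  0.05565617,
        0.03103932]), 'joint_efforts': array([ 4.20149637e-02, -5.60393751e+01, -4.90180671e+01,  5.64085355e-02,
        6.77584531e-02,  3.42964654e-05]), 'tool_pos': array([563.17160436, 141.74792048, 136.65662821]), 'tcp_rot': array([-1.79357469e+02, -5.92518713e-02,  9.03148733e+01]), 'ft_force': array([ 0.17505217, -0.28140332, -0.89347086]), 'wrist_torque': array([0.05478481, 0.03688295, 0.0100849 ]), 'finger_gap': 17.296556565821252}
```

View pics/w14.png

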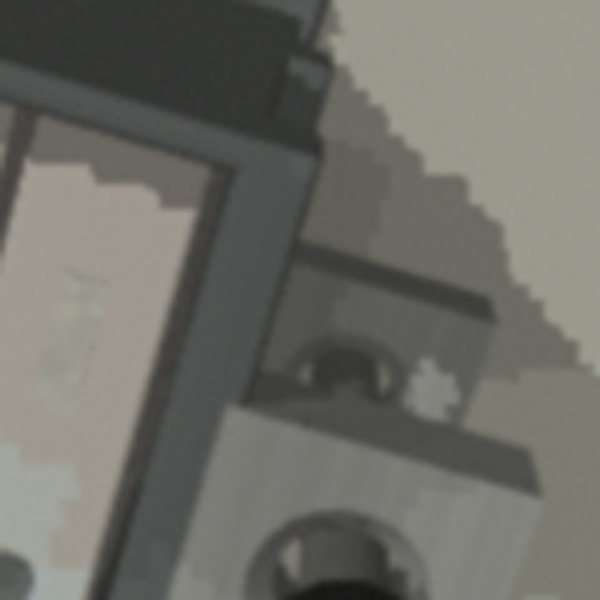

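View pics/c14.png

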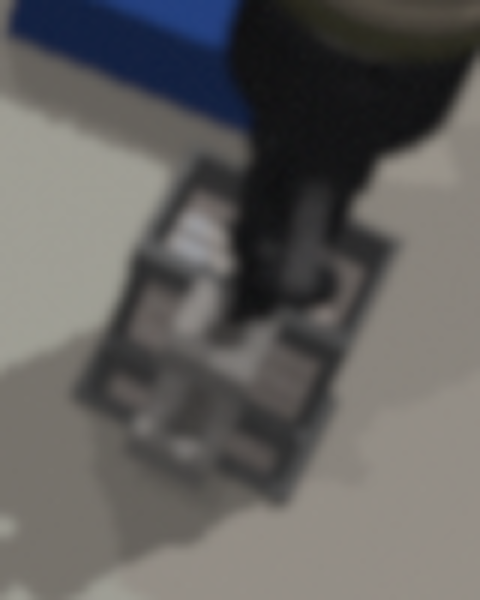

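View pics/s14.png

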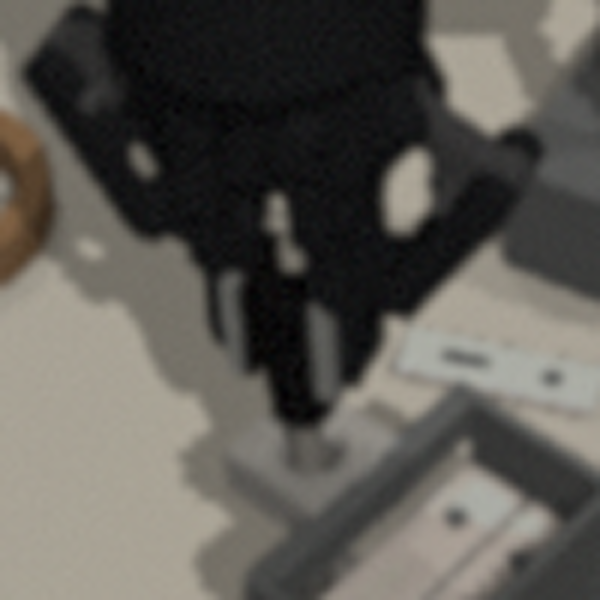

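```bash
python3 -m pendant '[-0.8,0,0,0,12, 0,0,0,0,12, 0,0,0,0,12, 0,0,0,0,12, 0,0,0,0,12, 0,0,0,0,12]' 20;python3 - <<'E'
from h import *
s=viewer.snapshot("side")
crop(s,190,210,290,310,"pics/s15.png",6)
for z in(125,135,143,150): print(z,(proj(s,[562.5,141.5,z])-[190,210])*6)
t=[sensors.sense()["tool_pos"].round(2)]
viewer.snapshot("side");t.append(sensors.sense());print(t[0],t[1]["tool_pos"],t[1]["ft_force"],t[1]["qd"])
w=viewer.snapshot("wrist");crop(w,210,130,330,250,"pics/w15.png",5)
E
```

```text
time: 18.45
tool_pos: [562.5, 141.7, 137.1]
tcp_rot: [-179.4, -0.1, 90.3]
ft_force: [-0.3, -0.3, -0.7]
finger_gap: 17.3
125 [[304.52014213 447.10564817]]
135 [[302.83734956 423.58424672]]
143 [[301.47154398 404.43863808]]
150 [[300.26195558 387.44157792]]
[562.57 141.75 137.12] [562.56634569 141.73852674 137.11179585] [-0.51967623 -0.15914217 -0.58571703] [ 0.00807591 -0.07694053  0.01082898 -0.0209746  -0.15230357  0.05805451]
```

View pics/s15.png

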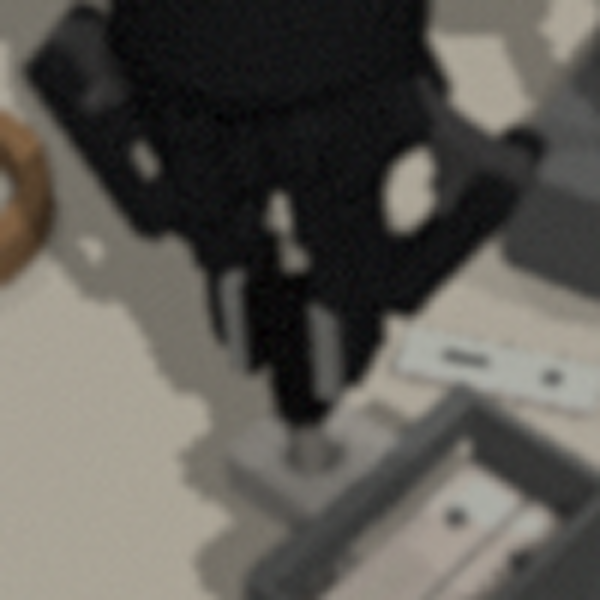

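View pics/w15.png

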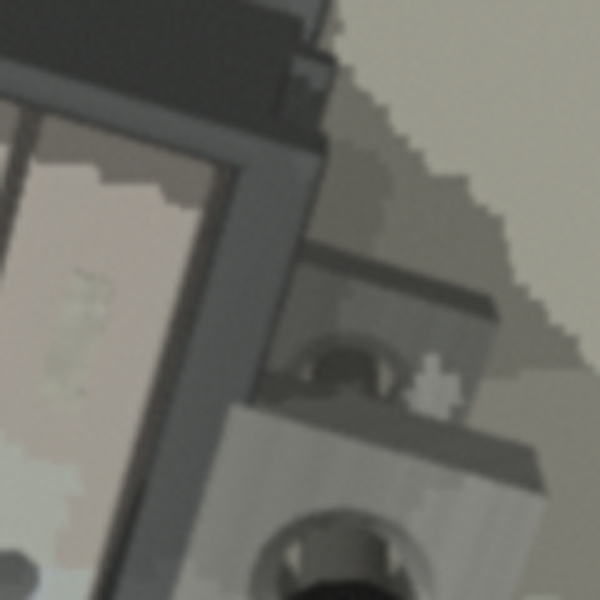

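Run:
```python
from bench import job
print(job.hand_in())
```

```text
the job is handed in; nothing more can be done
None
```

I took the long rod out of the stand by its grip and threaded it down through both bushings. I handed the job in at about 18.6 s with the rod still held at a 20 N grip setting. `hand_in()` gave no verdict.

- **Grasp:** My first grasp was too high on the grip, so I regrasped about 12 mm lower while the rod was still in the stand.
- **Contact force:** The wrist force stayed under about 2 N at every reading during the insertion. I saw no sign of the rod pressing on the magazine.
- **Depth:** From the TCP height, the tip is at about 23 mm, which is 17 mm under the lower bushing. The underside of the grip is at about 143 mm, 18 mm above the upper bushing. The side camera puts both about 6 mm lower; either estimate is well within limits.
- **Alignment:** The rod measured about 0.7° off vertical partway down. In the last wrist picture it shows in both holes, within about 1 mm of centre. An earlier reading gave about 2°, but its grip point was poorly picked out.
- **Conflicting readings:** The scene camera's position for the tip near the hole disagreed by about 3 to 7 mm, because the tip blended into the dark hole. I used the wrist and side views there.
- **Other objects:** I didn't touch the shorter rod or the bystanders, and saw no change in them in the pictures. I didn't measure their positions again at the end.

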